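# Tip the tea carton flat and shut the drawer

## Task

The tea drawer cannot be shut because the carton of tea has been left standing on end in it. Using only your fingertips, gently push the carton over near its top, towards the end of the drawer with more room, so that it lies flat along its compartment, then push the drawer fully shut. Do not grip or lift the carton, and leave the things on top of and beside the drawer unit where they are.

Things in the scene. Friction and masses are not known exactly. Their poses are not given: they have to be found in the camera images.
- drawer_unit: low wooden drawer unit, fixed on the worktop, 400 wide (its y) x 190 deep (x) x 114 mm high. Origin: centre of its underside; x points from its front to its back, z up. Its one drawer opens to -x. Two canisters and a jar stand on its top, 60 mm or more behind the top's front edge, reaching 254 mm above the worktop.
- tea_drawer (a joint): opening of the drawer in m: 0 fully shut, about 0.13 to 0.15 at the start, 0.155 at the outer stop. It slides stiffly (about 2 N) and stays where it is left; there is no catch.
- drawer_face (a point): centre of the outer face of the drawer front, moves with the drawer; axes as the unit's (the face looks to -x). The front is 398 wide, 16 thick, 85 mm high (13 to 98 mm above the worktop); shut, it overlaps the unit's front. Two steel knobs, 25 mm across, stick out 28 mm, 110 mm to either side of the centre.
- lane_mid (a point): centre of the floor of the drawer's front compartment, moves with the drawer; axes as the unit's. Compartment: 98 mm deep (x), 362 long (y), floor 23 mm above the worktop; in front the drawer front (top at 98 mm), end walls (65 mm), divider behind (60 mm), then a narrow one with a loose teaspoon. The unit is 77 mm high inside above the drawer floor.
- tea_carton: red cardboard tea carton, loose, 134 mm long (its y) x 70 (x) x 62 (z), 70 to 140 g. Origin: centre of its base face (z = 0). It starts on end in the front compartment, y axis up, top 157 mm above the worktop, 62 mm along the compartment. It stands anywhere along it; only towards the farther end is there room for it to fall (15 mm or more to spare). Base or lid may be down.
- carton_mid (a point): middle of the carton (31 mm above its base face along its z); axes as the carton's
- tea_canister: white canister with a wooden lid, 102 mm across, 140 mm high, loose on top of the unit, left; origin centre of underside. Bystander.
- coffee_canister: white canister with a wooden lid, 102 mm across, 140 mm high, loose on top of the unit, middle; origin centre of underside. Bystander.
- honey_jar: honey jar with a red lid, 60 mm across, 86 mm high, loose on top of the unit, right; origin centre of underside. Bystander.
- green_mug: green and white mug, 86 mm across, 99 mm high, loose on the worktop to the left of the unit; origin centre of underside. Bystander.
- yellow_apple: yellow apple, 80 mm, loose on the worktop at the right; origin centre of underside. Bystander.

How it is judged:
By the outcome, as a careful person would: the job done as asked, in the order asked, and still so for the second after the job is handed in, with the robot touching nothing.
It also fails if it takes over 45 s, if anything falls off the work surface, if the arm or the gripper's body presses on something with over 40 N, if the wrist force passes 120 N, or if a joint passes its speed limit or range.

## Robot

A 6-joint arm with a two-finger parallel gripper is mounted at the origin on a cart in front of the work surface, level with it; the furniture and walls round the work are solid. World frame = base frame: x ahead of the robot, y to its left, z up, the work surface at z = 0. Lengths are in m, angles in rad, forces in N, time in s.
With the tool pointing down it reaches from about 0.3 to 0.875 m from the base axis. Payload 6.4 kg.
Tool frame: the origin (TCP) lies midway between the tips of the shut fingers; the grasp point (between the pads) lies 19 mm behind it (ctrl.pinch_z is the distance from the TCP to the grasp point, in m); z points along the fingers, y is the line along which they close (so a half turn about z gives the same grasp; the last joint's range is limited). The gripper opens to 85 mm and grips with 20 to 120 N. Pads are 22 mm wide; open, the fingers measure 114 mm over their backs; the gripper's body (76 mm by 85 mm) begins 54 mm behind the grasp point. The pads swing forward as they close: fully open they stand 13 mm farther back than shut.
Start: joints at [1.025, 0.181, 1.607, -0, 1.354, -0.206], TCP at [0.192, 0.542, 0.231] pointing down, gripper open.
Joint ranges: [-2.99, 2.99], [-0.89, 2.07], [0.3, 2.58], [-1.14, 4.28], [0, 2.63], [-3.12, 3.12]. Speed limits (rad/s): [2.57, 2.57, 3.01, 3.14, 3.14, 3.14].

## Interface

Orientations are given as a unit quaternion [w, x, y, z].
In Python, from bench import ctrl gives the robot as it stands.
- The arm moves only by the tool apply_moves, never from a script. Its argument "moves" is a list of rows, each an object with "jaw": the opening, from 0 (shut) to 1 (fully open); "offset": the shift along the tool's x, y, z in mm, a list of three; "rot": the turn, a rotation vector about the tool's x, y, z in degrees, a list of three. In form: [{"jaw": jaw, "offset": [dx, dy, dz], "rot": [ax, ay, az]}, ...]. A call has exactly 5 rows; each row shifts and turns the commanded pose from where the row before left it, along the tool's axes as they then stand; what a row does not reach is not made up. A row lasts 1/8 s, in which the tool goes at most 62.5 mm and 10.7 degrees, less where a joint would pass 70% of its speed; a pose out of reach is approached as far as the arm can. A call is refused whole if a number of a shift passes 62.5 or a number of a turn 10.7, either way. A call with a gripper value outside its range is refused whole. The fingers move at their own pace and stop on an object; the grip force is fixed at half the most. Time passes only in rows, so rows that do not move let the fingers close, or fill a call up. It gives the time, the measured TCP pose, the force, the opening and the grip force at its end, in the units of the state.
- ctrl.get_obs(): the state, without advancing time (a new reading comes with each control period).
- ctrl.camera(name): name is "side" or "top" or "wrist"; returns (picture, depth): 400x640x3 uint8, red, green, blue; 400x640 float32, m along the optical axis (not along the pixel's ray), 0 where there is no reading.
- ctrl.camera_params(name): a dict with "K" (3x3 intrinsics, pixels), "cam_to_world" (4x4, takes a point from camera to world coordinates); the wrist camera has in their place "mount" (4x4, takes a point from camera to tool coordinates, whose origin is the TCP and whose axes are the flange's). Camera axes: x right, y down, z forward; pixel columns grow to the right and rows downward; lengths in m; the calibration is good to about 2 mm. A picture is of the moment at which its call begins: read the wrist's pose just before it. camera_params takes no time and is no camera call.
- ctrl.hand_in(): hands the job in; it is judged then, once.
Trained networks look in the newest picture that a camera, given by its name, has taken for a name from the list of things; names that differ only in an ending like _2 or _b are one class to them, and where a whole thing is asked for, a point or a joint stands for the part that bears it (a point fixed in the world has none). Each returns a list of dicts, best first, with "score" (0 to 1); they miss things now and then, are a little off and sometimes report something else, mostly with a low value. They report only what shows in the picture. A call takes as long as a camera call.
- ctrl.outline_of(camera, target): "region" (400x640 bool, what is visible of it) and "position" ([column, row] in pixels, amid what is visible of it).
The state is a dict: "time_s": time; "q": joint angles; "dq": joint speeds; "joint_efforts": joint torques, N m; "eef_pos": TCP position; "eef_rot": TCP orientation; "wrist_force": force on the tool from outside, world axes, zero at the start; "torque": the same for the moment, N m; "opening": opening from 0.0 (shut) to 1.0 (fully open); "grasp_force": force on a finger pad.
Only numpy, scipy, OpenCV 4.12 (cv2) and the standard library are available. Lean on these libraries where they do the work, as an engineer would, in place of code of your own. Each camera call takes 0.05 s, during which the arm holds its last target. There are 200 camera calls.

## Working session

There is one attempt and no reset: what is moved stays moved. The work goes in short steps, Python scripts to look and compute and a tool call to move; the robot and the scene stay as the last step left them, time stands still between calls to the robot, and variables do not carry over. Pictures are saved under pics/ and viewed, at most 10 in all, crops included, and the job is handed in when it is done.

Besides the shell and the picture viewer there is one more tool, called by a JSON object that holds its "op" and its "data", one argument or row to a line. apply_moves: Moves the arm, as the interface text tells. Its arguments: {"type":"object","properties":{"moves":{"type":"array"}},"required":["moves"]}

```bash
mkdir -p pics
cat > h.py <<'E'
import numpy as np,cv2
from bench import ctrl
def cloud(n,d):
    p=ctrl.camera_params(n);K=np.array(p["K"]);v,u=np.mgrid[:400,:640]
    P=np.stack([(u-K[0,2])*d/K[0,0],(v-K[1,2])*d/K[1,1],d],-1)
    T=np.array(p["cam_to_world"]);return P@T[:3,:3].T+T[:3,3]
E
python3 - <<'E'
from h import *
ims=[]
for n in("top","side"):
    im,d=ctrl.camera(n);ims.append(im);W=cloud(n,d)
    for t in("tea_carton","tea_drawer","drawer_unit","green_mug","yellow_apple","honey_jar","tea_canister","coffee_canister"):
        for o in ctrl.outline_of(n,t)[:1]:
            m=o["region"]&(d>0);q=W[m]
            print(n,t,round(o["score"],2),np.round(o["position"]),m.sum(),np.round(np.percentile(q,[2,50,98],axis=0),3).tolist() if m.sum() else 0)
cv2.imwrite("pics/a.png",cv2.resize(np.vstack(ims)[:,:,::-1],(480,600)))
o=ctrl.get_obs();print(o["eef_pos"],o["eef_rot"],o["time_s"])
E
```

```text
top tea_carton 0.96 [309. 233.] 918 [[0.474, -0.044, 0.047], [0.498, -0.01, 0.154], [0.543, 0.029, 0.161]]
top tea_drawer 0.57 [325. 232.] 6626 [[0.412, -0.187, 0.018], [0.535, -0.01, 0.03], [0.658, 0.182, 0.101]]
top drawer_unit 0.86 [326. 211.] 12422 [[0.418, -0.237, 0.019], [0.602, -0.045, 0.093], [0.75, 0.173, 0.12]]
top green_mug 0.56 [176. 216.] 969 [[0.478, 0.331, 0.003], [0.518, 0.4, 0.063], [0.557, 0.438, 0.102]]
top yellow_apple 0.91 [444. 269.] 625 [[0.454, -0.428, 0.035], [0.483, -0.394, 0.071], [0.521, -0.362, 0.079]]
top honey_jar 0.98 [372. 170.] 610 [[0.681, -0.181, 0.113], [0.695, -0.152, 0.188], [0.738, -0.124, 0.205]]
top tea_canister 0.7 [300. 140.] 1562 [[0.715, 0.019, 0.116], [0.741, 0.062, 0.234], [0.811, 0.113, 0.248]]
top coffee_canister 0.81 [344. 156.] 1529 [[0.678, -0.109, 0.124], [0.702, -0.064, 0.234], [0.767, -0.017, 0.249]]
side tea_carton 0.73 [285. 211.] 1131 [[0.473, -0.047, 0.022], [0.506, -0.032, 0.122], [0.561, 0.114, 0.159]]
side tea_drawer 0.98 [292. 233.] 4531 [[0.411, -0.198, 0.019], [0.525, -0.055, 0.026], [0.645, 0.182, 0.101]]
side drawer_unit 0.95 [320. 227.] 10291 [[0.422, -0.26, 0.018], [0.606, -0.109, 0.091], [0.734, 0.175, 0.118]]
side green_mug 0.93 [242. 138.] 686 [[0.479, 0.327, 0.005], [0.518, 0.38, 0.072], [0.564, 0.445, 0.101]]
side honey_jar 0.76 [370. 206.] 699 [[0.68, -0.183, 0.116], [0.7, -0.168, 0.178], [0.733, -0.13, 0.204]]
side tea_canister 0.75 [346. 143.] 1098 [[0.715, 0.016, 0.128], [0.746, 0.049, 0.234], [0.807, 0.106, 0.249]]
side coffee_canister 0.9 [358. 171.] 1487 [[0.677, -0.113, 0.119], [0.708, -0.084, 0.23], [0.772, -0.015, 0.246]]
[0.19163045 0.54213469 0.23128379] [ 2.81991602e-06  1.69077071e-01  9.85602833e-01 -6.62620992e-06] 0.9
```

View pics/a.png

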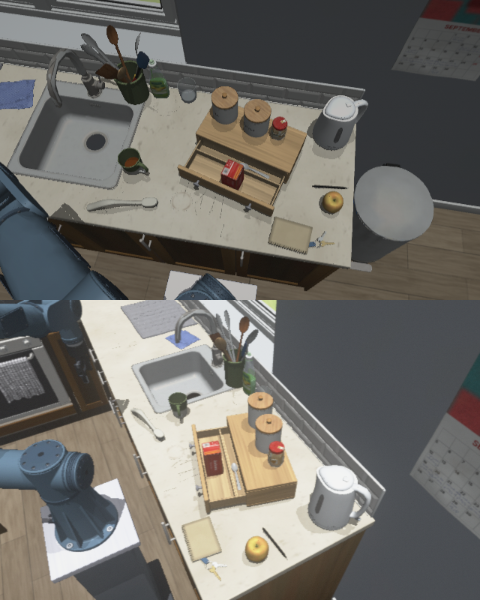

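The picture shows the unit turned a few degrees, with the drawer open. The red carton stands around (232,173) in the top half of the image, near the middle of its compartment. Next I measure the yaw, the opening and the spare room at each end.

Run:
```python
from h import *
im,d=ctrl.camera("top");W=cloud("top",d)
ro=lambda t:ctrl.outline_of("top",t)[0]["region"]&(d>0)
U=ro("drawer_unit");q=W[U];s=q[(q[:,2]>.108)&(q[:,2]<.12)]
r=cv2.minAreaRect(s[:,:2].astype(np.float32)*1000);print("unit top",r)
D=W[U|ro("tea_drawer")];f=D[(D[:,2]>.09)&(D[:,2]<.104)]
w,h=r[1];a=np.radians(r[2]); ax=[np.array([np.cos(a),np.sin(a)]),np.array([-np.sin(a),np.cos(a)])]
Y=ax[0] if w>h else ax[1]
Y=Y*np.sign(Y[1]);X=np.array([Y[1],-Y[0]]);print("yaw deg",np.degrees(np.arctan2(X[1],X[0])))
fu=lambda P:np.stack([P[:,:2]@X,P[:,:2]@Y],1)
S=fu(s);print("top xy range",np.percentile(S,[1,99],axis=0))
F=fu(f);F=F[F[:,0]<S[:,0].min()-.05];print("front rim",len(F),np.percentile(F,[2,50,98],axis=0))
C=W[ro("tea_carton")];t=C[(C[:,2]>.15)];T=fu(t);print("carton top",len(T),np.percentile(T,[2,50,98],axis=0),np.median(t,axis=0), cv2.minAreaRect(t[:,:2].astype(np.float32)*1000))
fl=D[(D[:,2]<.03)];Fl=fu(fl);print("floor",np.percentile(Fl,[1,99],axis=0))
print("X",X,"Y",Y)
big=cv2.resize(im[130:290,210:470],(780,480),interpolation=cv2.INTER_CUBIC);cv2.imwrite("pics/b.png",big[:,:,::-1])
```

```text
Traceback (most recent call last):
IndexError: list index out of range
```

Run:
```python
from h import *
im,d=ctrl.camera("top");W=cloud("top",d)
B=(d>0)&(W[...,0]>.36)&(W[...,0]<.82)&(W[...,1]>-.3)&(W[...,1]<.25)
q=W[B];s=q[(q[:,2]>.106)&(q[:,2]<.121)&(q[:,0]>.52)]
r=cv2.minAreaRect(s[:,:2].astype(np.float32)*1000);print("unit top",r)
w,h=r[1];a=np.radians(r[2]); ax=[np.array([np.cos(a),np.sin(a)]),np.array([-np.sin(a),np.cos(a)])]
Y=ax[0] if w>h else ax[1]
Y=Y*np.sign(Y[1]);X=np.array([Y[1],-Y[0]]);print("yaw deg",np.degrees(np.arctan2(X[1],X[0])))
fu=lambda P:np.stack([P[:,:2]@X,P[:,:2]@Y],1)
S=fu(s);print("top xy range",np.percentile(S,[1,99],axis=0))
f=q[(q[:,2]>.09)&(q[:,2]<.104)]
F=fu(f);F=F[F[:,0]<S[:,0].min()-.1];print("front rim",len(F),np.percentile(F,[2,50,98],axis=0))
R=W[B&(im[...,0]>2*im[...,1].astype(int)+20)];t=R[(R[:,2]>.15)&(R[:,2]<.17)&(R[:,0]<.6)];T=fu(t);print("carton top",len(T),np.percentile(T,[2,50,98],axis=0),np.median(t,axis=0), cv2.minAreaRect(t[:,:2].astype(np.float32)*1000))
fl=q[(q[:,2]<.03)&(q[:,2]>.017)];Fl=fu(fl);print("floor",np.percentile(Fl,[1,99],axis=0))
print("X",X,"Y",Y)
big=cv2.resize(im[130:290,210:470],(780,480),interpolation=cv2.INTER_CUBIC);cv2.imwrite("pics/b.png",big[:,:,::-1])
```

```text
unit top ((660.993408203125, -39.210174560546875), (401.8988952636719, 264.84161376953125), 74.9556655883789)
yaw deg -15.044334411621099
top xy range [[ 0.58910768 -0.06440368]
 [ 0.77395276  0.32874714]]Traceback (most recent call last):
  File "<stdin>", line 12, in <module>
    return _quantile_unchecked(
        a, q, axis, out, overwrite_input, method, keepdims, weights)
    return _ureduce(a,
                    func=_quantile_ureduce_func,
    ...<5 lines>...
                    overwrite_input=overwrite_input,
                    method=method)
    r = func(a, **kwargs)
    result = _quantile(arr,
                       quantiles=q,
    ...<2 lines>...
                       out=out,
                       weights=wgt)
    slices_having_nans = np.isnan(arr[-1, ...])
                                  ~~~^^^^^^^^^
IndexError: index -1 is out of bounds for axis 0 with size 0
```

Run:
```python
from h import *
im,d=ctrl.camera("top");W=cloud("top",d)
B=(d>0)&(W[...,0]>.36)&(W[...,0]<.82)&(W[...,1]>-.3)&(W[...,1]<.25)
q=W[B]
a=np.radians(-15.04);X=np.array([np.cos(a),np.sin(a)]);Y=np.array([-np.sin(a),np.cos(a)])
o=.6815*X+.132*Y;print("unit origin",o)
fu=lambda P:np.stack([(P[:,:2]-o)@X,(P[:,:2]-o)@Y],1)
pc=lambda n,P:print(n,len(P),np.round(np.percentile(P,[2,50,98],axis=0),3).tolist() if len(P) else '')
F=fu(q[(q[:,2]>.09)&(q[:,2]<.104)]);pc("front",F[(F[:,0]<-.19)])
R=W[B&(W[...,2]>.15)&(W[...,2]<.17)];T=fu(R);k=T[:,0]<-.11;pc("carton",T[k]);print(cv2.minAreaRect(T[k].astype(np.float32)*1000))
f=fu(q[(q[:,2]<.03)&(q[:,2]>.017)]);pc("floor",f[(f[:,0]>-.21)])
for n in("coffee_canister","tea_canister","honey_jar"):
  for r in ctrl.outline_of("top",n)[:1]:pc(n,fu(W[r["region"]&(d>0)]))
print("X",X,"Y",Y)
big=cv2.resize(im[130:290,210:470],(780,480),interpolation=cv2.INTER_CUBIC);cv2.imwrite("pics/b.png",big[:,:,::-1])
```

```text
unit origin [ 0.69240827 -0.04936637]
front 861 [[-0.246, -0.188], [-0.238, -0.008], [-0.218, 0.191]]
carton 522 [[-0.218, -0.036], [-0.187, -0.006], [-0.155, 0.026]]
((-185.85691833496094, -5.836006164550781), (66.60420227050781, 65.87409973144531), 1.6679292917251587)
floor 3334 [[-0.202, -0.173], [-0.144, -0.029], [-0.072, 0.179]]
coffee_canister 1557 [[-0.012, -0.052], [0.014, -0.011], [0.078, 0.039]]
tea_canister 1520 [[-0.01, 0.083], [0.019, 0.121], [0.082, 0.174]]
honey_jar 587 [[0.014, -0.123], [0.029, -0.097], [0.067, -0.068]]
X [ 0.9657449  -0.25949333] Y [0.25949333 0.9657449 ]
```

View pics/b.png

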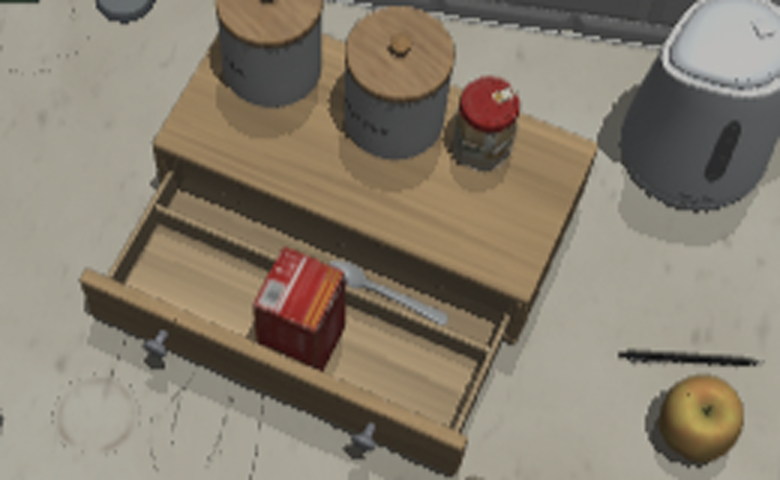

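The picture shows the carton at (300,305), just right of the middle of the front compartment. Its left end has more room: about 22 mm spare against about 10 mm on the right. I'll approach the carton's right side with the jaw shut.

{"op": "apply_moves", "data": {
  "moves": [
    {"jaw": 0, "offset": [0, 0, 0], "rot": [0, 0, -4.4]},
    {"jaw": 0, "offset": [-35, -40, 0], "rot": [0, 0, 0]},
    {"jaw": 0, "offset": [-35, -40, 0], "rot": [0, 0, 0]},
    {"jaw": 0, "offset": [-35, -40, 0], "rot": [0, 0, 0]},
    {"jaw": 0, "offset": [-35, -40, 0], "rot": [0, 0, 0]}
  ]
}}

```text
time_s: 1.88
eef_pos: [0.2858, 0.3498, 0.2315]
eef_rot: [0.0, 0.131, 0.991, 0.0]
wrist_force: [1.1, -0.6, -0.9]
opening: 0.0
grasp_force: 0.0
```

{"op": "apply_moves", "data": {
  "moves": [
    {"jaw": 0, "offset": [-35, -40, 0], "rot": [0, 0, 0]},
    {"jaw": 0, "offset": [-35, -40, 0], "rot": [0, 0, 0]},
    {"jaw": 0, "offset": [-35, -40, 0], "rot": [0, 0, 0]},
    {"jaw": 0, "offset": [-35, -40, 0], "rot": [0, 0, 0]},
    {"jaw": 0, "offset": [-35, -40, 0], "rot": [0, 0, 0]}
  ]
}}

```text
time_s: 2.5
eef_pos: [0.4029, 0.111, 0.2317]
eef_rot: [0.001, 0.131, 0.991, 0.0]
wrist_force: [0.3, -0.0, 0.5]
opening: -0.0
grasp_force: 0.0
```

{"op": "apply_moves", "data": {
  "moves": [
    {"jaw": 0, "offset": [-35, -40, 0], "rot": [0, 0, 0]},
    {"jaw": 0, "offset": [-33, -40, 0], "rot": [0, 0, 0]},
    {"jaw": 0, "offset": [-33, -40, 0], "rot": [0, 0, 0]},
    {"jaw": 0, "offset": [0, -46, 0], "rot": [0, 0, 0]},
    {"jaw": 0, "offset": [0, 0, 0], "rot": [0, 0, 0]}
  ]
}}

```text
time_s: 3.12
eef_pos: [0.4562, -0.0765, 0.2312]
eef_rot: [-0.0, 0.133, 0.991, -0.0]
wrist_force: [0.4, 0.3, -0.6]
opening: -0.002
grasp_force: 0.0
```

```bash
cat >> h.py <<'E'
a=np.radians(-15.04);X=np.array([np.cos(a),np.sin(a)]);Y=np.array([-np.sin(a),np.cos(a)]);o=.6815*X+.132*Y
fu=lambda P:np.stack([(P[...,:2]-o)@X,(P[...,:2]-o)@Y,P[...,2]],-1)
pc=lambda n,P:print(n,len(P),np.round(np.percentile(P,[2,50,98],axis=0),3).tolist() if len(P) else '')
def st():
    s=ctrl.get_obs();print(round(s["time_s"],2),"unit tcp",np.round(fu(np.array(s["eef_pos"])),4),"F",np.round(s["wrist_force"],1),np.round(s["eef_rot"],3),s["opening"])
E
python3 - <<'E'
from h import *
st()
for n in("side","top"):
    im,d=ctrl.camera(n);Q=fu(cloud(n,d))
    ok=(d>0)&(Q[...,0]>-.225)&(Q[...,0]<-.12)&(abs(Q[...,1])<.2);q=Q[ok]
    fl=q[(q[:,2]<.032)&(q[:,2]>.015)];print(n,"floor y",np.percentile(fl[:,1],[.5,99.5]))
    for z in(.05,.06):
        w=q[(abs(q[:,2]-z)<.008)&(abs(q[:,1])>.165)]; pc("wall+",w[w[:,1]>0]);pc("wall-",w[w[:,1]<0])
    red=(im[...,0]>1.8*im[...,1].astype(int)+15)&ok;pc("red",Q[red])
    for r in ctrl.outline_of(n,"tea_carton")[:1]:
        c=Q[r["region"]&ok];pc("carton",c);pc("ctop",c[(c[:,2]>.15)&(c[:,2]<.165)])
cv2.imwrite("pics/c.png",im[130:290,210:470,::-1])
E
```

```text
3.12 unit tcp [-0.221  -0.0875  0.2312] F [ 0.4  0.3 -0.6] [-0.     0.133  0.991 -0.   ] -0.0017465776178064636
side floor y [-0.18677438  0.18471091]
wall+ 59 [[-0.179, 0.179, 0.042], [-0.153, 0.183, 0.05], [-0.122, 0.187, 0.057]]
wall- 128 [[-0.222, -0.188, 0.043], [-0.175, -0.185, 0.05], [-0.123, -0.182, 0.058]]
wall+ 75 [[-0.182, 0.169, 0.052], [-0.149, 0.183, 0.06], [-0.122, 0.188, 0.067]]
wall- 163 [[-0.223, -0.188, 0.053], [-0.171, -0.184, 0.062], [-0.123, -0.172, 0.068]]
red 0 
carton 848 [[-0.219, -0.042, 0.034], [-0.186, -0.037, 0.126], [-0.158, 0.017, 0.16]]
ctop 285 [[-0.215, -0.04, 0.15], [-0.181, -0.019, 0.156], [-0.157, 0.018, 0.16]]
top floor y [-0.18261903 -0.04161224]
wall+ 38 [[-0.209, 0.182, 0.043], [-0.171, 0.184, 0.05], [-0.13, 0.185, 0.058]]
wall- 22 [[-0.208, -0.185, 0.043], [-0.134, -0.18, 0.049], [-0.126, -0.167, 0.057]]
wall+ 83 [[-0.213, 0.179, 0.053], [-0.167, 0.184, 0.063], [-0.124, 0.189, 0.068]]
wall- 75 [[-0.216, -0.185, 0.054], [-0.159, -0.181, 0.064], [-0.123, -0.167, 0.067]]
red 0
```

{"op": "apply_moves", "data": {
  "moves": [
    {"jaw": 0, "offset": [-34, 0, 0], "rot": [0, 0, 0]},
    {"jaw": 0, "offset": [0, 0, 30], "rot": [0, 0, 0]},
    {"jaw": 0, "offset": [0, 0, 30], "rot": [0, 0, 0]},
    {"jaw": 0, "offset": [0, 0, 26], "rot": [0, 0, 0]},
    {"jaw": 0, "offset": [0, 8, 0], "rot": [0, 0, 0]}
  ]
}}

```text
time_s: 3.95
eef_pos: [0.4901, -0.0732, 0.1435]
eef_rot: [-0.002, 0.131, 0.991, 0.001]
wrist_force: [0.1, 0.8, 0.2]
opening: 0.001
grasp_force: 0.0
```

{"op": "apply_moves", "data": {
  "moves": [
    {"jaw": 0, "offset": [0, 6, 0], "rot": [0, 0, 0]},
    {"jaw": 0, "offset": [0, 6, 0], "rot": [0, 0, 0]},
    {"jaw": 0, "offset": [0, 6, 0], "rot": [0, 0, 0]},
    {"jaw": 0, "offset": [0, 6, 0], "rot": [0, 0, 0]},
    {"jaw": 0, "offset": [0, 6, 0], "rot": [0, 0, 0]}
  ]
}}

```text
time_s: 4.58
eef_pos: [0.4995, -0.0458, 0.1456]
eef_rot: [0.0, 0.131, 0.991, -0.0]
wrist_force: [-0.9, -0.3, 0.3]
opening: -0.001
grasp_force: 0.1
```

```bash
cat >> h.py <<'E'
def look(name):
    st();ims=[]
    for n in("side","top"):
        im,d=ctrl.camera(n);Q=fu(cloud(n,d));v,u=(slice(150,310),slice(230,430)) if n=="side" else (slice(130,290),slice(240,440))
        ims.append(cv2.resize(im[v,u],(400,320),interpolation=cv2.INTER_CUBIC))
        for r in ctrl.outline_of(n,"tea_carton")[:1]:
            c=Q[r["region"]&(d>0)];pc(n+" %.2f"%r["score"],c)
        F=Q[(Q[...,2]>.09)&(Q[...,2]<.102)&(Q[...,0]<-.11)&(Q[...,0]>-.27)&(abs(abs(Q[...,1])-.16)<.03)&(d>0)];pc("rim",F)
    if name:cv2.imwrite("pics/"+name,np.hstack(ims)[:,:,::-1])
E
python3 -c "
from h import *
look('d.png')"
```

```text
4.58 unit tcp [-0.1872 -0.0466  0.1456] F [-0.9 -0.3  0.3] [ 0.     0.131  0.991 -0.   ] -0.0011111889111054553
side 0.68 770 [[-0.22, -0.041, 0.032], [-0.194, -0.036, 0.106], [-0.155, 0.02, 0.16]]
rim 163 [[-0.246, -0.186, 0.093], [-0.238, -0.141, 0.098], [-0.229, 0.185, 0.101]]
top 0.73 139 [[-0.221, -0.038, 0.033], [-0.207, -0.035, 0.08], [-0.169, -0.007, 0.128]]
rim 121 [[-0.247, -0.188, 0.091], [-0.24, -0.16, 0.098], [-0.231, -0.132, 0.102]]
```

View pics/d.png

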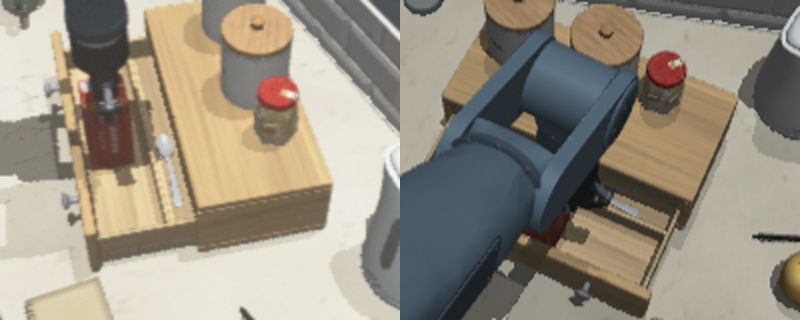

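The fingertips at side-view (108,105) are about to touch the carton near its top, and it is still upright. Now the slow push.

{"op": "apply_moves", "data": {
  "moves": [
    {"jaw": 0, "offset": [0, 5, 0], "rot": [0, 0, 0]},
    {"jaw": 0, "offset": [0, 4, 0], "rot": [0, 0, 0]},
    {"jaw": 0, "offset": [0, 4, 0], "rot": [0, 0, 0]},
    {"jaw": 0, "offset": [0, 4, 0], "rot": [0, 0, 0]},
    {"jaw": 0, "offset": [0, 4, 0], "rot": [0, 0, 0]}
  ]
}}

```text
time_s: 5.4
eef_pos: [0.5048, -0.0255, 0.1453]
eef_rot: [-0.0, 0.131, 0.991, 0.0]
wrist_force: [-0.6, 0.3, 0.6]
opening: -0.001
grasp_force: 0.1
```

{"op": "apply_moves", "data": {
  "moves": [
    {"jaw": 0, "offset": [0, 4, 0], "rot": [0, 0, 0]},
    {"jaw": 0, "offset": [0, 4, 0], "rot": [0, 0, 0]},
    {"jaw": 0, "offset": [0, 4, 0], "rot": [0, 0, 0]},
    {"jaw": 0, "offset": [0, 4, 0], "rot": [0, 0, 0]},
    {"jaw": 0, "offset": [0, 4, 0], "rot": [0, 0, 0]}
  ]
}}

```text
time_s: 6.02
eef_pos: [0.51, -0.0062, 0.1453]
eef_rot: [-0.0, 0.131, 0.991, 0.0]
wrist_force: [0.4, 1.0, 0.9]
opening: -0.001
grasp_force: 0.0
```

```bash
python3 -c "
from h import *
look('e.png')"
```

```text
6.03 unit tcp [-0.1874 -0.0057  0.1453] F [0.4 1.  0.9] [-0.     0.131  0.991  0.   ] -0.0010552010798602677
side 0.80 872 [[-0.219, -0.034, 0.05], [-0.19, -0.011, 0.111], [-0.155, 0.056, 0.171]]
rim 171 [[-0.246, -0.187, 0.093], [-0.238, -0.141, 0.098], [-0.229, 0.186, 0.102]]
top 0.92 402 [[-0.221, -0.032, 0.051], [-0.204, -0.014, 0.089], [-0.161, 0.032, 0.137]]
rim 114 [[-0.247, -0.188, 0.091], [-0.241, -0.161, 0.098], [-0.23, -0.132, 0.102]]
```

View pics/e.png

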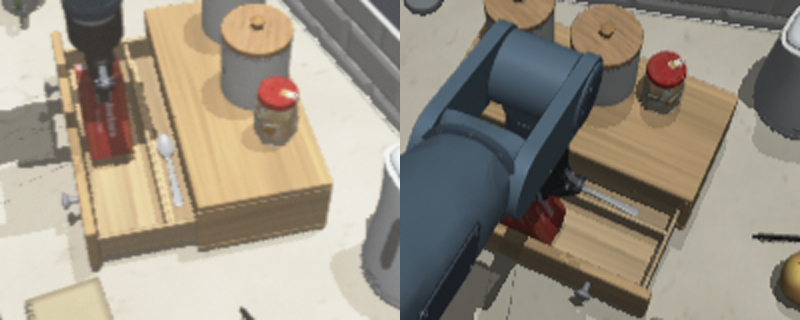

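The carton is tilting cleanly about its left bottom edge: in the side view the right bottom edge at (110,155) has lifted. I'll continue.

{"op": "apply_moves", "data": {
  "moves": [
    {"jaw": 0, "offset": [0, 4, 0], "rot": [0, 0, 0]},
    {"jaw": 0, "offset": [0, 4, 0], "rot": [0, 0, 0]},
    {"jaw": 0, "offset": [0, 4, 0], "rot": [0, 0, 0]},
    {"jaw": 0, "offset": [0, 4, 0], "rot": [0, 0, 0]},
    {"jaw": 0, "offset": [0, 4, 0], "rot": [0, 0, 0]}
  ]
}}

```text
time_s: 6.85
eef_pos: [0.5152, 0.0131, 0.1453]
eef_rot: [-0.0, 0.131, 0.991, -0.0]
wrist_force: [-0.4, -0.4, -0.3]
opening: -0.004
grasp_force: 0.0
```

{"op": "apply_moves", "data": {
  "moves": [
    {"jaw": 0, "offset": [0, 4, 0], "rot": [0, 0, 0]},
    {"jaw": 0, "offset": [0, 4, 0], "rot": [0, 0, 0]},
    {"jaw": 0, "offset": [0, 4, 0], "rot": [0, 0, 0]},
    {"jaw": 0, "offset": [0, 4, 0], "rot": [0, 0, 0]},
    {"jaw": 0, "offset": [0, 0, 0], "rot": [0, 0, 0]}
  ]
}}

```text
time_s: 7.48
eef_pos: [0.5193, 0.0286, 0.1453]
eef_rot: [-0.0, 0.131, 0.991, 0.0]
wrist_force: [-0.4, -0.8, -0.2]
opening: 0.002
grasp_force: 0.0
```

```bash
python3 -c "
from h import *
look('f.png')"
```

```text
7.47 unit tcp [-0.1874  0.0304  0.1453] F [-0.4 -0.8 -0.2] [-0.     0.131  0.991  0.   ] 0.0017042503130488308
side 0.55 730 [[-0.219, 0.025, 0.028], [-0.193, 0.044, 0.086], [-0.155, 0.144, 0.092]]
rim 178 [[-0.246, -0.188, 0.091], [-0.238, -0.141, 0.098], [-0.205, 0.185, 0.102]]
top 0.68 278 [[-0.352, -0.042, 0.035], [-0.203, 0.036, 0.086], [-0.161, 0.071, 0.503]]
rim 127 [[-0.247, -0.188, 0.091], [-0.24, -0.16, 0.098], [-0.231, -0.131, 0.102]]
```

View pics/f.png

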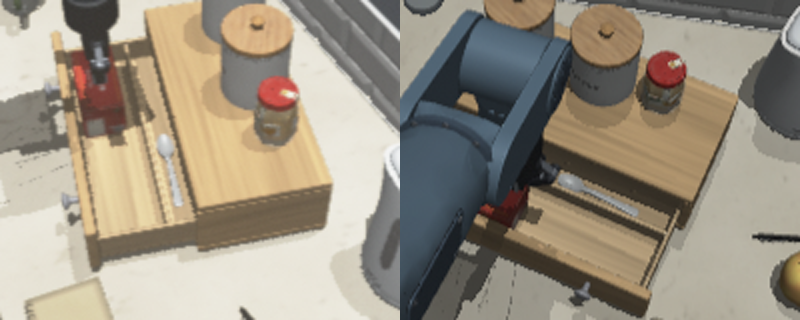

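The carton lies flat: its top is at z 0.086, it spans y from about 0.025 to 0.159, and its near end shows at side-view (95,128). Next I back off and go in front of the drawer face.

{"op": "apply_moves", "data": {
  "moves": [
    {"jaw": 0, "offset": [0, 0, -30], "rot": [0, 0, 0]},
    {"jaw": 0, "offset": [0, 0, -25], "rot": [0, 0, 0]},
    {"jaw": 0, "offset": [40, -10, 0], "rot": [0, 0, 0]},
    {"jaw": 0, "offset": [40, -10, 0], "rot": [0, 0, 0]},
    {"jaw": 0, "offset": [27, -10, 0], "rot": [0, 0, 0]}
  ]
}}

```text
time_s: 8.3
eef_pos: [0.4066, 0.0273, 0.2001]
eef_rot: [-0.0, 0.131, 0.991, -0.0]
wrist_force: [0.0, -1.8, -0.2]
opening: 0.002
grasp_force: 0.0
```

{"op": "apply_moves", "data": {
  "moves": [
    {"jaw": 0, "offset": [0, 0, 0], "rot": [0, -10, 0]},
    {"jaw": 0, "offset": [0, 0, 0], "rot": [0, -10, 0]},
    {"jaw": 0, "offset": [0, 0, 0], "rot": [0, 0, 0]},
    {"jaw": 0, "offset": [0, 0, 0], "rot": [0, 0, 0]},
    {"jaw": 0, "offset": [0, 0, 0], "rot": [0, 0, 0]}
  ]
}}

```text
time_s: 8.93
eef_pos: [0.4096, 0.0266, 0.2012]
eef_rot: [0.172, 0.129, 0.976, -0.023]
wrist_force: [0.2, 0.2, -0.2]
opening: 0.002
grasp_force: 0.0
```

```bash
python3 -c "
from h import *
look('g.png')"
```

```text
8.93 unit tcp [-0.2928 -0.      0.2012] F [ 0.2  0.2 -0.2] [ 0.172  0.129  0.976 -0.023] 0.0017426199770042808
side 0.58 932 [[-0.219, 0.025, 0.031], [-0.187, 0.062, 0.087], [-0.155, 0.153, 0.093]]
rim 188 [[-0.246, -0.188, 0.091], [-0.237, -0.138, 0.097], [-0.171, 0.184, 0.101]]
top 0.67 811 [[-0.21, 0.028, 0.033], [-0.179, 0.089, 0.088], [-0.153, 0.156, 0.097]]
rim 174 [[-0.247, -0.188, 0.09], [-0.235, -0.146, 0.097], [-0.159, 0.155, 0.102]]
```

View pics/g.png

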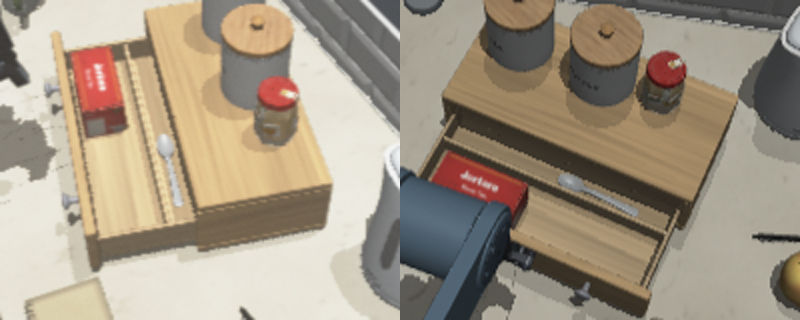

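The carton is flat along the compartment (side view (97,90)), and the gripper is in front of the drawer face. Now I lower and push slowly.

{"op": "apply_moves", "data": {
  "moves": [
    {"jaw": 0, "offset": [11, 0, 30], "rot": [0, 0, 0]},
    {"jaw": 0, "offset": [11, 0, 30], "rot": [0, 0, 0]},
    {"jaw": 0, "offset": [11, 0, 30], "rot": [0, 0, 0]},
    {"jaw": 0, "offset": [11, 0, 30], "rot": [0, 0, 0]},
    {"jaw": 0, "offset": [0, 0, 0], "rot": [0, 0, 0]}
  ]
}}

```text
time_s: 9.75
eef_pos: [0.4056, 0.0276, 0.0699]
eef_rot: [0.169, 0.129, 0.977, -0.022]
wrist_force: [-0.1, 0.5, 1.1]
opening: -0.002
grasp_force: 0.0
```

{"op": "apply_moves", "data": {
  "moves": [
    {"jaw": 0, "offset": [-9.4, 0, 3.4], "rot": [0, 0, 0]},
    {"jaw": 0, "offset": [-9.4, 0, 3.4], "rot": [0, 0, 0]},
    {"jaw": 0, "offset": [-7.5, 0, 2.7], "rot": [0, 0, 0]},
    {"jaw": 0, "offset": [-7.5, 0, 2.7], "rot": [0, 0, 0]},
    {"jaw": 0, "offset": [-7.5, 0, 2.7], "rot": [0, 0, 0]}
  ]
}}

```text
time_s: 10.38
eef_pos: [0.4505, 0.0157, 0.0726]
eef_rot: [0.172, 0.129, 0.976, -0.023]
wrist_force: [-2.0, 1.0, 2.6]
opening: -0.002
grasp_force: 1.2
```

{"op": "apply_moves", "data": {
  "moves": [
    {"jaw": 0, "offset": [-7.5, 0, 2.7], "rot": [0, 0, 0]},
    {"jaw": 0, "offset": [-7.5, 0, 2.7], "rot": [0, 0, 0]},
    {"jaw": 0, "offset": [-7.5, 0, 2.7], "rot": [0, 0, 0]},
    {"jaw": 0, "offset": [-7.5, 0, 2.7], "rot": [0, 0, 0]},
    {"jaw": 0, "offset": [-7.5, 0, 2.7], "rot": [0, 0, 0]}
  ]
}}

```text
time_s: 11.0
eef_pos: [0.4891, 0.0053, 0.0726]
eef_rot: [0.172, 0.129, 0.976, -0.023]
wrist_force: [-2.7, -0.1, 0.0]
opening: -0.003
grasp_force: 1.1
```

```bash
python3 -c "
from h import *
look('')"
```

```text
11.0 unit tcp [-0.2105 -0.      0.0726] F [-2.7 -0.1  0. ] [ 0.172  0.129  0.976 -0.023] -0.002845928071489614
side 0.73 987 [[-0.175, 0.025, 0.024], [-0.142, 0.064, 0.086], [-0.1, 0.154, 0.092]]
rim 193 [[-0.202, -0.187, 0.09], [-0.192, -0.134, 0.098], [-0.118, 0.184, 0.102]]
top 0.82 738 [[-0.158, 0.028, 0.062], [-0.133, 0.089, 0.089], [-0.109, 0.155, 0.094]]
rim 209 [[-0.2, -0.188, 0.09], [-0.191, -0.138, 0.097], [-0.116, 0.187, 0.102]]
```

{"op": "apply_moves", "data": {
  "moves": [
    {"jaw": 0, "offset": [-7.5, 0, 2.7], "rot": [0, 0, 0]},
    {"jaw": 0, "offset": [-7.5, 0, 2.7], "rot": [0, 0, 0]},
    {"jaw": 0, "offset": [-7.5, 0, 2.7], "rot": [0, 0, 0]},
    {"jaw": 0, "offset": [-7.5, 0, 2.7], "rot": [0, 0, 0]},
    {"jaw": 0, "offset": [-7.5, 0, 2.7], "rot": [0, 0, 0]}
  ]
}}

```text
time_s: 11.82
eef_pos: [0.5275, -0.005, 0.0726]
eef_rot: [0.172, 0.129, 0.976, -0.023]
wrist_force: [-1.7, 1.5, -2.1]
opening: -0.001
grasp_force: 1.1
```

{"op": "apply_moves", "data": {
  "moves": [
    {"jaw": 0, "offset": [-7.5, 0, 2.7], "rot": [0, 0, 0]},
    {"jaw": 0, "offset": [-7.5, 0, 2.7], "rot": [0, 0, 0]},
    {"jaw": 0, "offset": [-7.5, 0, 2.7], "rot": [0, 0, 0]},
    {"jaw": 0, "offset": [-7.5, 0, 2.7], "rot": [0, 0, 0]},
    {"jaw": 0, "offset": [-4, 0, 1.4], "rot": [0, 0, 0]}
  ]
}}

```text
time_s: 12.45
eef_pos: [0.563, -0.0146, 0.0733]
eef_rot: [0.173, 0.129, 0.976, -0.023]
wrist_force: [-2.5, -0.9, -0.7]
opening: -0.0
grasp_force: 1.0
```

{"op": "apply_moves", "data": {
  "moves": [
    {"jaw": 0, "offset": [-3, 0, 1], "rot": [0, 0, 0]},
    {"jaw": 0, "offset": [-2, 0, 0.7], "rot": [0, 0, 0]},
    {"jaw": 0, "offset": [-2, 0, 0.7], "rot": [0, 0, 0]},
    {"jaw": 0, "offset": [-1, 0, 0.3], "rot": [0, 0, 0]},
    {"jaw": 0, "offset": [0, 0, 0], "rot": [0, 0, 0]}
  ]
}}

```text
time_s: 13.08
eef_pos: [0.5705, -0.0165, 0.0734]
eef_rot: [0.172, 0.129, 0.976, -0.023]
wrist_force: [-0.7, -0.4, -0.7]
opening: -0.001
grasp_force: 0.6
```

```bash
python3 -c "
from h import *
look('')"
```

```text
13.07 unit tcp [-1.263e-01  1.000e-04  7.340e-02] F [-0.7 -0.4 -0.7] [ 0.172  0.129  0.976 -0.023] -0.0006981733162742472
side 0.71 1229 [[-0.131, -0.198, 0.002], [-0.111, -0.065, 0.088], [-0.083, 0.184, 0.104]]
rim 83 [[-0.118, -0.188, 0.091], [-0.114, -0.147, 0.098], [-0.11, 0.188, 0.101]]
rim 71 [[-0.119, -0.188, 0.091], [-0.115, -0.152, 0.097], [-0.111, 0.188, 0.101]]
```

{"op": "apply_moves", "data": {
  "moves": [
    {"jaw": 0, "offset": [-2, 0, 0.7], "rot": [0, 0, 0]},
    {"jaw": 0, "offset": [-2, 0, 0.7], "rot": [0, 0, 0]},
    {"jaw": 0, "offset": [-1, 0, 0.35], "rot": [0, 0, 0]},
    {"jaw": 0, "offset": [-1, 0, 0.35], "rot": [0, 0, 0]},
    {"jaw": 0, "offset": [0, 0, 0], "rot": [0, 0, 0]}
  ]
}}

```text
time_s: 13.9
eef_pos: [0.5766, -0.0182, 0.0734]
eef_rot: [0.172, 0.129, 0.976, -0.023]
wrist_force: [-1.1, 1.1, 0.0]
opening: 0.002
grasp_force: 0.4
```

{"op": "apply_moves", "data": {
  "moves": [
    {"jaw": 0, "offset": [-0.5, 0, 0.2], "rot": [0, 0, 0]},
    {"jaw": 0, "offset": [-0.5, 0, 0.2], "rot": [0, 0, 0]},
    {"jaw": 0, "offset": [-0.5, 0, 0.2], "rot": [0, 0, 0]},
    {"jaw": 0, "offset": [-0.5, 0, 0.2], "rot": [0, 0, 0]},
    {"jaw": 0, "offset": [0, 0, 0], "rot": [0, 0, 0]}
  ]
}}

```text
time_s: 14.52
eef_pos: [0.5785, -0.0187, 0.0733]
eef_rot: [0.172, 0.129, 0.976, -0.023]
wrist_force: [-2.7, 0.5, 1.3]
opening: -0.006
grasp_force: 1.3
```

{"op": "apply_moves", "data": {
  "moves": [
    {"jaw": 0, "offset": [-0.5, 0, 0.2], "rot": [0, 0, 0]},
    {"jaw": 0, "offset": [-0.5, 0, 0.2], "rot": [0, 0, 0]},
    {"jaw": 0, "offset": [-0.5, 0, 0.2], "rot": [0, 0, 0]},
    {"jaw": 0, "offset": [-0.5, 0, 0.2], "rot": [0, 0, 0]},
    {"jaw": 0, "offset": [0, 0, 0], "rot": [0, 0, 0]}
  ]
}}

```text
time_s: 15.15
eef_pos: [0.5788, -0.0187, 0.0726]
eef_rot: [0.17, 0.129, 0.977, -0.023]
wrist_force: [-12.7, 1.8, 10.8]
opening: 0.003
grasp_force: 6.4
```

```bash
python3 -c "
from h import *
look('')"
```

```text
15.15 unit tcp [-1.177e-01  1.000e-04  7.260e-02] F [-12.7   1.8  10.8] [ 0.17   0.129  0.977 -0.023] 0.0028698886102619214
side 0.50 1405 [[-0.012, -0.055, 0.128], [0.023, -0.031, 0.233], [0.079, 0.034, 0.249]]
rim 1 [[-0.11, -0.189, 0.094], [-0.11, -0.189, 0.094], [-0.11, -0.189, 0.094]]
rim 5 [[-0.112, -0.184, 0.091], [-0.11, -0.166, 0.097], [-0.11, -0.136, 0.101]]
```

The force rose at the stop, so the drawer is fully shut. I retreat straight back and take a final look.

{"op": "apply_moves", "data": {
  "moves": [
    {"jaw": 0, "offset": [9.4, 0, -3.4], "rot": [0, 0, 0]},
    {"jaw": 0, "offset": [19, 0, -7], "rot": [0, 0, 0]},
    {"jaw": 0, "offset": [28, 0, -10], "rot": [0, 0, 0]},
    {"jaw": 0, "offset": [28, 0, -10], "rot": [0, 0, 0]},
    {"jaw": 0, "offset": [0, 0, 0], "rot": [0, 0, 0]}
  ]
}}

```text
time_s: 15.98
eef_pos: [0.4921, 0.0047, 0.0724]
eef_rot: [0.172, 0.129, 0.976, -0.023]
wrist_force: [-0.9, 0.3, 0.2]
opening: 0.0
grasp_force: 0.0
```

```bash
python3 -c "
from h import *
look('k.png')
im,d=ctrl.camera('top');Q=fu(cloud('top',d))
for n in('coffee_canister','tea_canister','honey_jar'):
  for r in ctrl.outline_of('top',n)[:1]:pc(n,Q[r['region']&(d>0)])
F=Q[(d>0)&(Q[...,2]>.085)&(Q[...,2]<.103)&(Q[...,0]<-.09)&(Q[...,0]>-.2)&(abs(Q[...,1])<.2)];pc('rim',F)
"
```

```text
15.97 unit tcp [-0.2074  0.0003  0.0724] F [-0.9  0.3  0.2] [ 0.172  0.129  0.976 -0.023] 3.6355916915264865e-05
rim 1 [[-0.11, -0.176, 0.091], [-0.11, -0.176, 0.091], [-0.11, -0.176, 0.091]]
rim 4 [[-0.111, -0.188, 0.091], [-0.11, -0.157, 0.099], [-0.11, -0.148, 0.101]]
coffee_canister 1567 [[-0.012, -0.052, 0.122], [0.013, -0.011, 0.234], [0.079, 0.039, 0.247]]
tea_canister 1592 [[-0.01, 0.083, 0.112], [0.019, 0.121, 0.233], [0.091, 0.176, 0.248]]
honey_jar 604 [[0.014, -0.123, 0.113], [0.03, -0.097, 0.187], [0.068, -0.064, 0.206]]
rim 828 [[-0.11, -0.19, 0.086], [-0.103, -0.008, 0.097], [-0.091, 0.191, 0.103]]
```

View pics/k.png

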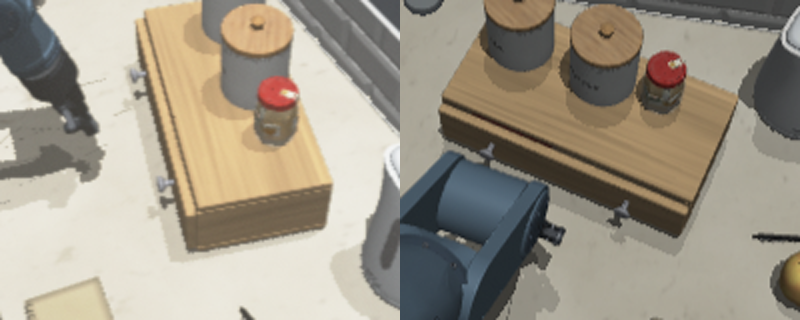

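The drawer front sits flush against the unit (side view (165,130)). The canisters and jar have not moved, and the gripper is clear.

```bash
python3 -c "
from bench import ctrl
print(ctrl.hand_in())"
```

```text
the job is handed in; nothing more can be done
None
```

The carton was tipped over to lie flat along its compartment, the drawer is pushed fully shut, the canisters and jar on top have not moved (mug and apple not re-measured, but the arm never went near them), and the job is handed in.

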